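# Build the test-sieve stack on the shaker

### The arm

A 6-joint arm with a two-finger parallel gripper is mounted at the origin on the work surface. World frame = base frame: x ahead of the robot, y to its left, z up, the work surface at z = 0. Lengths are in mm, angles in rad, forces in N, time in s.
With the tool pointing down it reaches from about 275 to 1000 mm from the base axis. Payload 8.4 kg.
Tool frame: the origin (TCP) lies midway between the tips of the shut fingers; the grasp point (between the pads) lies 19 mm behind it; z points along the fingers, y is the direction in which the jaws open and shut (so a half turn about z gives the same grasp; the last joint's range is limited). The gripper opens to 85 mm and grips with 20 to 120 N. Pads are 22 mm wide; open, the fingers measure 114 mm over their backs; the gripper's body (76 mm by 85 mm) begins 54 mm behind the grasp point. The pads swing forward as they close: fully open they stand 13 mm farther back than shut.
Start: joints at [1.131, 0.353, 1.633, -0, 1.155, -0.002], TCP at [264.966, 566.057, 231.281] pointing down, gripper open.
Joint ranges: [-2.63, 2.63], [-0.92, 2.1], [0.06, 2.66], [-1.3, 4.44], [0, 2.69], [-3.02, 3.02]. Speed limits (rad/s): [2.22, 2.22, 2.79, 3.14, 3.14, 3.14].

### API

Orientations are given as [roll, pitch, yaw] about the fixed x, y, z axes, in that order (R = Rz(yaw) Ry(pitch) Rx(roll)).
In Python, from rig import * gives the robot as it stands.
- The arm moves only by the tool play_rows, never from a script. Its argument "moves" is a list of rows, each a list of 3 entries, a list of its own where there are three numbers: the shift along the tool's x, y, z in m, then the turn, a rotation vector about the tool's x, y, z in rad, then the opening in per cent of the stroke, from 0 (shut) to 100 (fully open). In form: [[[x, y, z], [rx, ry, rz], fingers], ...]. A call has 1 to 20 rows; each row shifts and turns the commanded pose from where the row before left it, along the tool's axes as they then stand; what a row does not reach is not made up. A row lasts 1/10 s, in which the tool goes at most 50 mm and 8.59 degrees, less where a joint would pass 70% of its speed; a pose out of reach is approached as far as the arm can. A call is refused whole if a number of a shift passes 0.05 or a number of a turn 0.15, either way. A call with a gripper value outside its range is refused whole. The fingers move at their own pace and stop on an object; "squeeze" is the grip in N (left out, the last holds). Time passes only in rows, so rows that do not move let the fingers close. It gives the time, the measured TCP pose, the force and the opening at its end, in the units of the state.
- sense(): the state, without advancing time (a new reading comes with each control period).
- grab_frame(name): name is "scene" or "top" or "wrist"; returns a dict with "pixels" (480x640x3 uint8, red, green, blue), "intrinsics" (3x3 intrinsics, pixels), "R" (3x3) and "t" (3): a world point X has camera coordinates R X + t. Camera axes: x right, y down, z forward; pixel columns grow to the right and rows downward; lengths in mm; the calibration is good to about 2 mm. A picture is of the moment at which its call begins. There is no depth.
- sign_off(): hands the job in, once; it reports no verdict.
The state is a dict: "clock": time; "qpos": joint angles; "qvel": joint speeds; "joint_efforts": joint torques, N m; "eef_pos": TCP position; "tcp_rot": TCP orientation; "contact_force": force on the tool from outside, world axes, zero at the start; "wrist_torque": the same for the moment, N m; "opening": opening from 0.0 (shut) to 1.0 (fully open).
Only numpy, scipy, OpenCV 4.12 (cv2) and the standard library are available. Lean on these libraries where they do the work, as an engineer would, in place of code of your own. Each camera call takes 0.05 s, during which the arm holds its last target. There are 200 camera calls.

### The job

Put the sieve stack together on the shaker, from the bottom up and upright: lift the plain pan over the raised lip of the platform and set it down flat inside, then put the fine-mesh sieve on the pan, the coarse-mesh sieve on that and the knobbed lid on top, each fully home in the rim of the one beneath. Leave the rock, the black dish and the vial where they are.

Things in the scene. Friction and masses are not known exactly. Their poses are not given: they have to be found in the camera images.
- shaker_seat (a point): Sieve shaker, fixed: grey housing 136 x 136 mm, 38 mm high, black knob on its front, any yaw, under a round aluminium platform whose top is 45 mm above the bench. This point is the centre of the platform's top face, z up. Around it stands a ring lip 6 mm high, inner diameter 74, outer 84 mm: the pan belongs inside (4 mm play all round).
- pan_center (a point): Pan: loose brass cup, outer diameter 66 mm, 32 mm high, wall 3 mm (mouth 60 mm), closed plain flat floor, about 150 g. This point is on its axis half-way up, 16 mm above its underside; z is its axis, up. Seated, it lies 16 mm above the shaker's point. Grip it across the outside near the top, so that the fingers stay above the shaker's lip.
- fine_center (a point): Fine sieve: loose brass ring, outer diameter 66 mm, 40 mm high, wall 3 mm, mouth 60 mm; floor a dense 13 x 13 wire grid; about 160 g. Its lowest 6 mm is a skirt of diameter 54 mm that drops into the pan's mouth until its shoulder rests on the rim. Point: on its axis, half-way up (20 mm); z up. Seated: 30 mm above the pan's point. Grip across the outside, fingertips above the skirt.
- coarse_center (a point): Coarse sieve: like the fine one, but 52 mm high, its floor an open grid of only 4 x 4 wires; about 190 g. Outer diameter 66 mm, wall 3 mm, mouth 60 mm, skirt of diameter 54 mm and 6 mm depth that drops into the fine sieve's mouth. Point: on its axis, half-way up (26 mm); z up. Seated: 40 mm above the fine sieve's point.
- lid_knob (a point): Lid: loose brass disc, diameter 66 mm, 4 mm thick, with a plug beneath (diameter 54, depth 6 mm) that drops into the coarse sieve's mouth, and an upright round black knob on top, diameter 18, height 26 mm, to grip it by; about 130 g. Point: middle of the knob, 23 mm above the plug's underside, 13 mm above the disc; z up. Seated: 43 mm above the coarse sieve's point.
- rock: Bystander, leave alone: a loose grey lump of rock about 75 x 85 mm, 65 mm high, origin in the centre of its underside.
- dish: Bystander, leave alone: a loose shallow black round dish, diameter 100 mm, 12 mm high, with a few reddish rock chips in it, origin in the centre of its underside.
- vial: Bystander, leave alone: a small loose glass vial with a white cap, diameter 28 mm, 55 mm high, standing, origin in the centre of its underside.
Mind the look-alikes: they are no part of the job. Leave any orange or purple look-alike of the part that bears lid_knob alone. Leave any blue or pink look-alike of the part that bears coarse_center alone.

How it is judged (in metres and radians):
On the way, in this order (a step that is already met when the one before it is completed fails the run):
1. the pan sits flat inside the lip of the shaker's platform (horizontal distance between pan_center and shaker_seat below 0.008 m and z of pan_center in the frame of shaker_seat between 0.0125 and 0.0195 m and angle between pan_center's own z axis and vertical below 0.06 rad), for 0.2 s.
2. the fine-mesh sieve is seated in the pan, the pan still in place (all of step 1 and horizontal distance between fine_center and pan_center below 0.006 m and z of fine_center in the frame of pan_center between 0.0265 and 0.0335 m and angle between fine_center's own z axis and vertical below 0.06 rad), for 0.2 s.
3. the coarse-mesh sieve is seated in the fine one, those below still in place (all of step 2 and horizontal distance between coarse_center and fine_center below 0.006 m and z of coarse_center in the frame of fine_center between 0.0365 and 0.0435 m and angle between coarse_center's own z axis and vertical below 0.06 rad), for 0.2 s.
At the end, for the whole second after the job is handed in: Pan inside the shaker's lip (within 8 mm of the platform's centre); fine sieve seated in the pan, coarse in the fine, lid in the coarse (axes within 6 mm of the one beneath); all heights within 3.5 mm of seated, upright within 0.06 rad, at rest (all of step 3 and horizontal distance between lid_knob and coarse_center below 0.006 m and z of lid_knob in the frame of coarse_center between 0.0395 and 0.0465 m and angle between lid_knob's own z axis and vertical below 0.06 rad and linear speed of each of pan, fine, coarse, lid below 0.02 m/s); the robot touches nothing.
It fails at once if the rock is moved more than 30 mm (distance of rock from where it was at the start of the episode above 0.03 m).
It fails at once if the black dish is moved more than 30 mm (distance of dish from where it was at the start of the episode above 0.03 m).
It fails at once if the vial is moved more than 30 mm (distance of vial from where it was at the start of the episode above 0.03 m).
It also fails if it takes over 122 s, if anything falls off the work surface, if the arm or the gripper's body presses on something with over 40 N, if the wrist force passes 120 N, or if a joint passes its speed limit or range.

## Working session

There is one attempt and no reset: what is moved stays moved. The work goes in short steps, Python scripts to look and compute and a tool call to move; the robot and the scene stay as the last step left them, time stands still between calls to the robot, and variables do not carry over. Pictures are saved under pics/ and viewed, about 12 in all and at most 16, crops included, and the job is handed in when it is done.

Besides the shell and the picture viewer there is one more tool, called in YAML: its name, and indented under it one key for each argument. play_rows: Moves the arm, as the interface text tells. Its arguments: {"type":"object","properties":{"moves":{"type":"array"},"squeeze":{"type":"number"}},"required":["moves"]}

```bash
mkdir -p pics; ls; python3 - <<'E'
from rig import *
import cv2
print(sense())
for n in ("scene","top"):
    f=grab_frame(n); cv2.imwrite(f"pics/{n}0.png",f["pixels"][:,:,::-1]); print(n,f["intrinsics"],f["R"],f["t"])
E
```

```text
pics
{'clock': 0.0, 'qpos': array([ 1.13059160e+00,  3.53649403e-01,  1.63416281e+00, -1.61589440e-05,
        1.15527215e+00, -2.40207240e-03]), 'qvel': array([-0.00025359, -0.00026296,  0.00178451, -0.00179604,  0.00064582,
        0.00178773]), 'joint_efforts': array([ 1.70352589e-03, -6.05261350e+01, -3.42080426e+01,  1.62177521e-04,
        9.08608170e-03, -3.91396645e-05]), 'eef_pos': array([264.75397527, 565.58197097, 230.54866646]), 'tcp_rot': array([-3.14010091e+00,  1.11909212e-05,  2.70379654e+00]), 'contact_force': array([-0.11923286, -0.40117838, -0.68523132]), 'wrist_torque': array([-0.00079996, -0.05830375,  0.04356582]), 'opening': 1.0013085642603103}
scene [[524.95521148   0.         327.03681794]
 [  0.         524.95521148 230.74856593]
 [  0.           0.           1.        ]] [[-0.70374032  0.71029313 -0.01527183]
 [ 0.51837231  0.49865308 -0.69471956]
 [-0.48583919 -0.49681865 -0.71911856]] [ 325.64166725 -270.9524688  1457.34123595]
top [[596.61306083   0.         313.69762257]
 [  0.         596.61306083 245.59608931]
 [  0.           0.           1.        ]] [[ 6.96360211e-03 -9.99975752e-01  5.65379832e-05]
 [-9.81422056e-01 -6.84523923e-03 -1.91739120e-01]
 [ 1.91734857e-01  1.27970731e-03 -9.81445927e-01]] [  51.24292335  546.38050311 1207.44706975]
```

View pics/scene0.png

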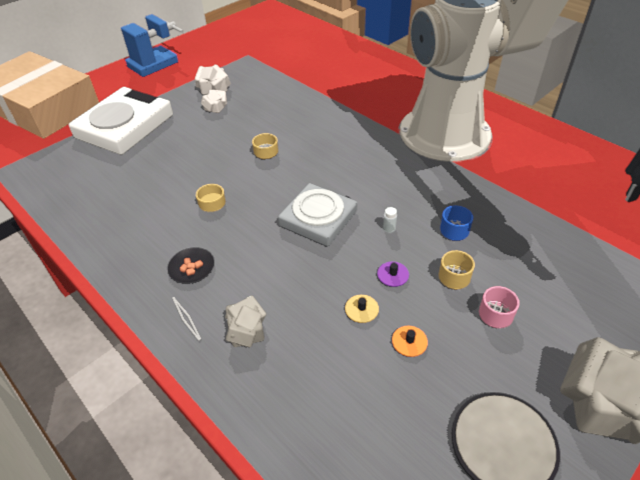

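View pics/top0.png

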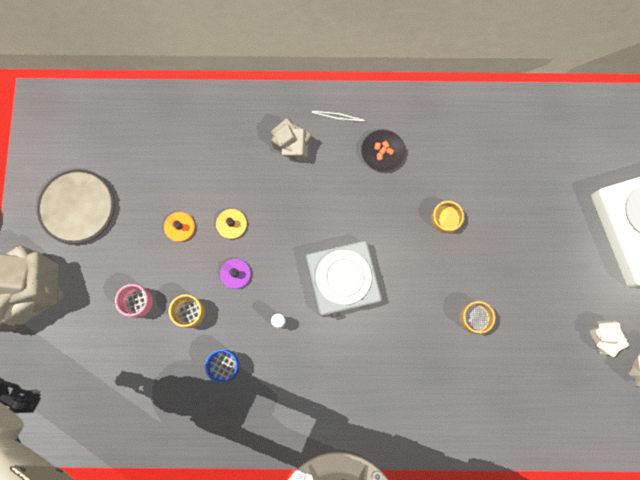

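```bash
cat > h.py <<'E'
from rig import *
import cv2, numpy as np
from scipy.spatial.transform import Rotation as Ro
def ray(f,u,v,z):
    R=np.array(f["R"]);t=np.array(f["t"]);c=-R.T@t
    d=R.T@np.linalg.inv(f["intrinsics"])@[u,v,1]
    return c+d*(z-c[2])/d[2]
def save(n,img,s=1):
    cv2.imwrite(f"pics/{n}.png",cv2.resize(img,None,fx=s,fy=s,interpolation=cv2.INTER_CUBIC)[:,:,::-1])
def proj(f,X):
    p=np.array(f["intrinsics"])@(np.array(f["R"])@X+np.array(f["t"])); return p[:2]/p[2]
E
python3 - <<'E'
from h import *
f=grab_frame("top");im=f["pixels"];hsv=cv2.cvtColor(im,cv2.COLOR_RGB2HSV)
m=cv2.inRange(hsv,(12,90,60),(32,255,255))
cs,_=cv2.findContours(m,cv2.RETR_EXTERNAL,cv2.CHAIN_APPROX_NONE)
for c in cs:
    if cv2.contourArea(c)>200:
        h=cv2.convexHull(c);M=cv2.moments(h);u,v=M['m10']/M['m00'],M['m01']/M['m00']
        print(np.round([u,v]),cv2.contourArea(h),[np.round(ray(f,u,v,z)) for z in (4,16,20,26)])
roi=im[225:330,295:395];g=cv2.cvtColor(roi,cv2.COLOR_RGB2GRAY)
for th in (185,200,215):
    cs,_=cv2.findContours((g>th).astype(np.uint8),cv2.RETR_EXTERNAL,cv2.CHAIN_APPROX_NONE)
    c=max(cs,key=cv2.contourArea);e=cv2.fitEllipse(cv2.convexHull(c));print(th,e,ray(f,e[0][0]+295,e[0][1]+225,51))
tiles=[cv2.resize(im[v-32:v+32,u-40:u+40],(400,300),interpolation=cv2.INTER_CUBIC) for u,v in ((448,217),(478,318),(186,311),(231,224))]
save("cand",np.vstack([np.hstack(tiles[:2]),np.hstack(tiles[2:])]))
E
```

```text
[478. 317.] 888.5 [array([ 401., -298.,    4.]), array([ 401., -294.,   16.]), array([ 400., -293.,   20.]), array([ 400., -292.,   26.])]
[186. 311.] 893.5 [array([411., 329.,   4.]), array([410., 326.,  16.]), array([410., 325.,  20.]), array([409., 324.,  26.])]
[179. 226.] 670.5 [array([597., 354.,   4.]), array([594., 351.,  16.]), array([593., 350.,  20.]), array([592., 349.,  26.])]
[231. 223.] 715.5 [array([604., 238.,   4.]), array([601., 237.,  16.]), array([601., 236.,  20.]), array([599., 235.,  26.])]
[447. 217.] 813.0 [array([ 623., -241.,    4.]), array([ 620., -238.,   16.]), array([ 619., -237.,   20.]), array([ 618., -236.,   26.])]
185 ((48.19022750854492, 51.97722244262695), (76.8849105834961, 82.99028778076172), 161.57310485839844) [479.84921784  -7.17436835  51.        ]
200 ((46.68342208862305, 52.67863845825195), (73.6478500366211, 84.86940002441406), 80.0903091430664) [478.34609402  -4.01597649  51.        ]
215 ((49.347251892089844, 52.79725646972656), (75.02635955810547, 80.19124603271484), 87.78917694091797) [478.134564    -9.59228358  51.        ]
```

View pics/cand.png

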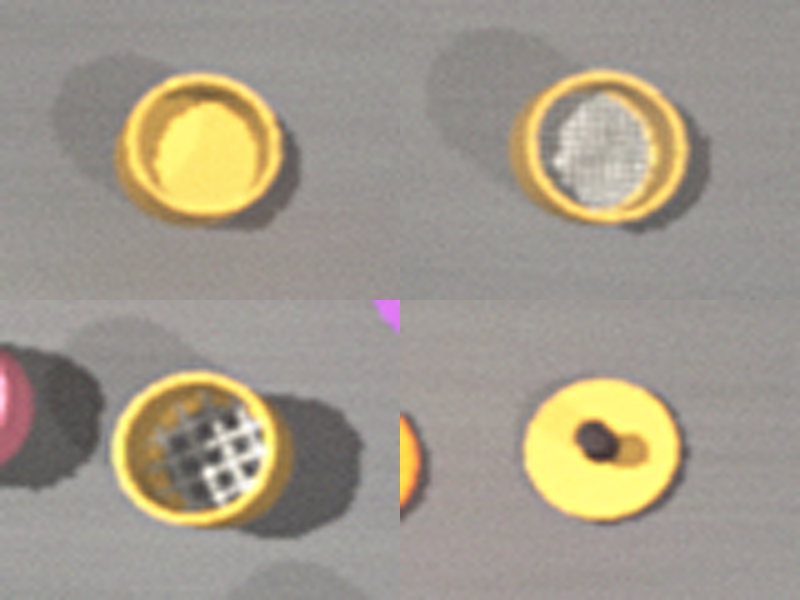

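The crop confirms the four parts. The pan is the plain-floored cup at (448,217) and the fine sieve has the dense mesh at (478,318). The coarse sieve is the brass 4x4 one at (186,311); its look-alikes are pink (133,301) and blue (222,366). The lid is the yellow one at (231,224); its look-alikes are orange (179,227) and purple (235,274). I'll turn the tool so its x points along world +y and its y along world +x.

play_rows:
  moves:
    - [[0, 0, 0], [0, 0, 0.1416], 100]
    - [[0, 0, 0], [0, 0, 0.1416], 100]
    - [[0, 0, 0], [0, 0, 0.1416], 100]
    - [[0, 0, 0], [0, 0, 0.1416], 100]
    - [[0, 0, 0], [0, 0, 0.1416], 100]
    - [[0, 0, 0], [0, 0, 0.1416], 100]
    - [[0, 0, 0], [0, 0, 0.1416], 100]
    - [[0, 0, 0], [0, 0, 0.1416], 100]
    - [[0, 0, 0], [0, 0, 0], 100]

```text
clock: 1.05
eef_pos: [264.9, 565.9, 231.0]
tcp_rot: [-3.141, 0.001, 1.569]
contact_force: [0.1, -0.0, 0.0]
opening: 0.999
```

play_rows:
  moves:
    - [[-0.0447, 0.0197, 0], [0, 0, 0], 100]
    - [[-0.0447, 0.0197, 0], [0, 0, 0], 100]
    - [[-0.0447, 0.0197, 0], [0, 0, 0], 100]
    - [[-0.0447, 0.0197, 0], [0, 0, 0], 100]
    - [[-0.0447, 0.0197, 0], [0, 0, 0], 100]
    - [[-0.0447, 0.0197, 0], [0, 0, 0], 100]
    - [[-0.0447, 0.0197, 0], [0, 0, 0], 100]
    - [[-0.0447, 0.0197, 0], [0, 0, 0], 100]
    - [[-0.0447, 0.0197, 0], [0, 0, 0], 100]
    - [[-0.0447, 0.0197, 0], [0, 0, 0], 100]
    - [[-0.0447, 0.0197, 0], [0, 0, 0], 100]
    - [[-0.0447, 0.0197, 0], [0, 0, 0], 100]
    - [[-0.0447, 0.0197, 0], [0, 0, 0], 100]
    - [[-0.0447, 0.0197, 0], [0, 0, 0], 100]
    - [[-0.0447, 0.0197, 0], [0, 0, 0], 100]
    - [[-0.0447, 0.0197, 0], [0, 0, 0], 100]
    - [[-0.0447, 0.0197, 0], [0, 0, 0], 100]
    - [[-0.0447, 0.0197, 0], [0, 0, 0], 100]
    - [[0, 0, 0], [0, 0, 0], 100]
    - [[0, 0, 0], [0, 0, 0], 100]

```text
clock: 3.05
eef_pos: [619.5, -239.4, 230.5]
tcp_rot: [-3.141, -0.001, 1.573]
contact_force: [-0.3, 1.0, -0.3]
opening: 1.002
```

```bash
python3 - <<'E'
from h import *
f=grab_frame("wrist");s=sense();print(s["clock"],s["eef_pos"],s["tcp_rot"]);save("w1",f["pixels"]);print(f["R"],f["t"],f["intrinsics"], -f["R"].T@f["t"])
print(proj(f,np.array([620,-238,32])))
E
```

```text
3.1 [ 619.2169921  -238.28831084  230.67039151] [-3.14042904e+00 -8.53434686e-04  1.57298767e+00]
[[ 9.99998641e-01  1.25917583e-03 -1.06458315e-03]
 [ 1.50746854e-03 -9.59757344e-01  2.80826579e-01]
 [-6.68131455e-04 -2.80827802e-01 -9.59757938e-01]] [-618.80941866 -265.66853899  311.19756435] [[359.35361288   0.         324.54708683]
 [  0.         359.35361288 239.16250271]
 [  0.           0.           1.        ]] [ 619.41698528 -166.80521357  372.62234549]
[325.43378387 210.85698507]
```

View pics/w1.png

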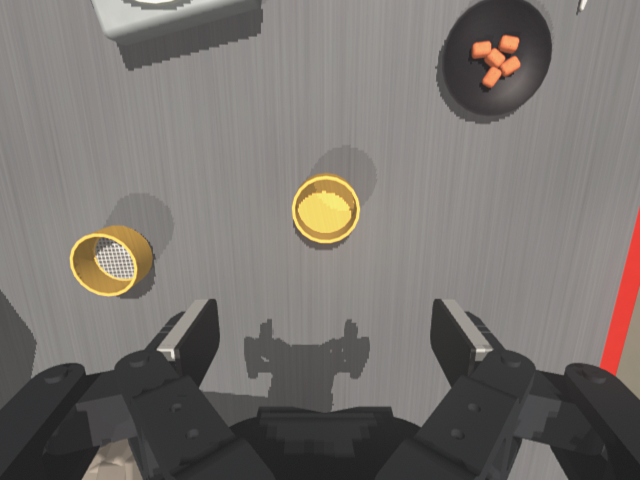

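The picture shows the pan under the gripper at (326,209), with the fine sieve at (112,261).

```bash
cat >> h.py <<'E'
def rim(f,X,z,lo=(15,60,185),hi=(40,255,255),box=70):
    "fit circle in world plane z to hull of bright mask near world X (mm)"
    im=f["pixels"];u0,v0=proj(f,np.array([X[0],X[1],z])).astype(int)
    a,b=max(u0-box,0),max(v0-box,0)
    m=cv2.inRange(cv2.cvtColor(im,cv2.COLOR_RGB2HSV),lo,hi)[b:v0+box,a:u0+box]
    cs,_=cv2.findContours(m,cv2.RETR_EXTERNAL,cv2.CHAIN_APPROX_NONE)
    c=cv2.convexHull(max(cs,key=lambda c:cv2.contourArea(cv2.convexHull(c))))[:,0]
    P=np.array([ray(f,p[0]+a,p[1]+b,z)[:2] for p in c])
    e=cv2.fitEllipse(P.astype(np.float32).reshape(-1,1,2)-np.float32(X[:2]))
    return np.round(np.array(e[0])+X[:2],1),np.round(e[1],1),m
E
python3 - <<'E'
from h import *
f=grab_frame("wrist");print(sense()["eef_pos"])
for v in (150,170,185,200):
    print(v,rim(f,(620,-238),32,(12,60,v))[:2], rim(f,(400,-293),40,(12,60,v))[:2])
E
```

```text
[ 619.16908103 -237.67946809  230.90826601]
150 (array([ 620.2, -236.4]), array([65.7, 69.1])) (array([ 408.1, -286.5]), array([66.9, 86.4]))
170 (array([ 620.2, -236.6]), array([65.7, 68. ])) (array([ 407.4, -286.7]), array([66.5, 85.1]))
185 (array([ 620.2, -237. ]), array([65.7, 66.9])) (array([ 402.8, -287.6]), array([63.9, 77.1]))
200 (array([ 620.1, -237.1]), array([65.5, 66.1])) (array([ 401. , -291.2]), array([65.3, 66.5]))
```

play_rows:
  moves:
    - [[0.0014, 0.0006, 0.04], [0, 0, 0], 100]
    - [[0, 0, 0.05], [0, 0, 0], 100]
    - [[0, 0, 0.05], [0, 0, 0], 100]
    - [[0, 0, 0.04], [0, 0, 0], 100]
    - [[0, 0, 0.02], [0, 0, 0], 100]
    - [[0, 0, 0.0188], [0, 0, 0], 100]
    - [[0, 0, 0], [0, 0, 0], 100]
    - [[0, 0, 0], [0, 0, 0], 60]
    - [[0, 0, 0], [0, 0, 0], 60]
    - [[0, 0, 0], [0, 0, 0], 60]
    - [[0, 0, 0], [0, 0, 0], 60]
    - [[0, 0, 0], [0, 0, 0], 60]
    - [[0, 0, 0], [0, 0, 0], 60]
    - [[0, 0, 0], [0, 0, 0], 60]
  squeeze: 40

```text
clock: 4.55
eef_pos: [621.4, -237.0, 14.5]
tcp_rot: [3.139, 0.0, 1.571]
contact_force: [-0.9, 2.4, 7.2]
opening: 0.755
```

play_rows:
  moves:
    - [[0, 0, -0.015], [0, 0, 0], 60]
    - [[0, 0, -0.04], [0, 0, 0], 60]
    - [[0, 0, -0.045], [0, 0, 0], 60]
    - [[0, 0, -0.045], [0, 0, 0], 60]
    - [[0, 0, -0.045], [0, 0, 0], 60]
    - [[0, 0, -0.045], [0, 0, 0], 60]
    - [[0.02, -0.01, 0], [0, 0, 0], 60]
    - [[0.0375, -0.022, 0], [0, 0, 0], 60]
    - [[0.0375, -0.022, 0], [0, 0, 0], 60]
    - [[0.0375, -0.022, 0], [0, 0, 0], 60]
    - [[0.0375, -0.022, 0], [0, 0, 0], 60]
    - [[0.0375, -0.022, 0], [0, 0, 0], 60]
    - [[0.0225, -0.021, 0], [0, 0, 0], 60]
    - [[0, 0, 0], [0, 0, 0], 60]
    - [[0, 0, 0], [0, 0, 0], 60]
    - [[0, 0, 0], [0, 0, 0], 60]

```text
clock: 6.15
eef_pos: [480.0, -7.6, 248.3]
tcp_rot: [3.14, 0.0, 1.571]
contact_force: [-0.4, 0.0, -0.3]
opening: 0.758
```

```bash
python3 - <<'E'
from h import *
f=grab_frame("wrist");s=sense();print(s["clock"],s["eef_pos"],s["opening"]);save("w2",f["pixels"]);print(-f["R"].T@f["t"],proj(f,np.array([479,-7,51])))
E
```

```text
6.2 [480.00420857  -7.72797066 248.03827078] 0.7541724403819753
[479.68267913  65.14452135 390.38289904] [323.27058303 211.73422825]
```

View pics/w2.png

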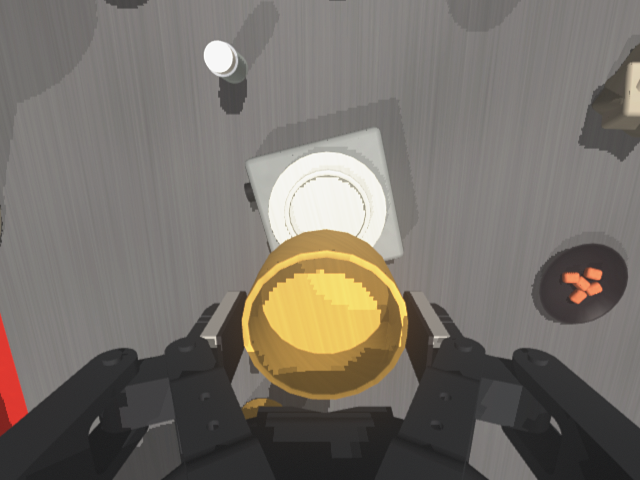

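The pan is held level, and the platform's lip ring shows at about (327,208), with its lower edge hidden by the pan. I'll back off 50 mm to see it whole.

play_rows:
  moves:
    - [[-0.05, 0, 0], [0, 0, 0], 60]
    - [[0, 0, 0], [0, 0, 0], 60]
    - [[0, 0, 0], [0, 0, 0], 60]

```text
clock: 6.5
eef_pos: [479.5, -58.6, 247.4]
tcp_rot: [-3.141, -0.0, 1.567]
contact_force: [0.2, 0.1, -1.5]
opening: 0.753
```

```bash
python3 - <<'E'
from h import *
f=grab_frame("wrist");s=sense();print(s["eef_pos"],proj(f,np.array([479,-7,51])))
im=f["pixels"];u,v=proj(f,np.array([479,-7,51])).astype(int)
c=im[v-75:v+75,u-100:u+100]; 
g=cv2.cvtColor(c,cv2.COLOR_RGB2GRAY);print(g[75,20:180:2],g[20:140:3,100])
c4=cv2.resize(c,None,fx=4,fy=4,interpolation=cv2.INTER_CUBIC);g4=cv2.resize(g,None,fx=4,fy=4,interpolation=cv2.INTER_CUBIC)
for th in (200,225,245):
  cs,_=cv2.findContours((g>th).astype(np.uint8),cv2.RETR_CCOMP,cv2.CHAIN_APPROX_NONE)
  for k in cs:
    if len(k)>60:
      h=cv2.convexHull(k)[:,0];P=np.array([ray(f,p[0]+u-100,p[1]+v-75,51)[:2] for p in h]).astype(np.float32)
      print(th,len(k),cv2.fitEllipse(P))
save("seat",c4)
E
```

```text
[479.46755731 -57.78295498 247.3506835 ] [323.88820047 157.67260265]
[124 125 126  78  77  76  80 141 162 177 179 178 243 241 241 244 244 243
 242 243 233 243 235 235 235 240 244 243 243 244 243 243 242 244 243 243
 244 240 243 244 244 244 243 244 243 243 243 242 241 243 243 243 244 242
 242 243 244 243 241 243 244 245 195 240 242 215 234 242 242 243 243 242
 242 228 169 187 180 167 122 116] [246 246 240 238 247 230 165 246 245 245 245 244 244 244 244 244 244 244
 244 244 244 244 243 242 241 240 239 240 242 244 241 233 210 244 169 238
 243 241 241 150]
200 351 ((482.4862365722656, -7.94021463394165), (113.2807846069336, 113.36302185058594), 16.64501190185547)
200 185 ((487.45721435546875, -1.557938575744629), (58.10502243041992, 69.4793930053711), 55.73810958862305)
225 237 ((482.3013610839844, -8.846426010131836), (69.25602722167969, 71.43687438964844), 78.01641082763672)
225 348 ((482.490234375, -7.93703556060791), (112.60926055908203, 112.76287841796875), 108.11570739746094)
225 152 ((475.124755859375, -33.3076057434082), (37.54179000854492, 63.000450134277344), 70.81971740722656)
225 234 ((482.6094665527344, -8.365930557250977), (75.75116729736328, 76.01824188232422), 86.1746826171875)
245 118 ((482.3447265625, 14.519186973571777), (34.97539520263672, 56.924346923828125), 90.82283020019531)
245 265 ((482.4483337402344, 36.87483215332031), (21.17333221435547, 58.274662017822266), 89.26484680175781)
```

View pics/seat.png

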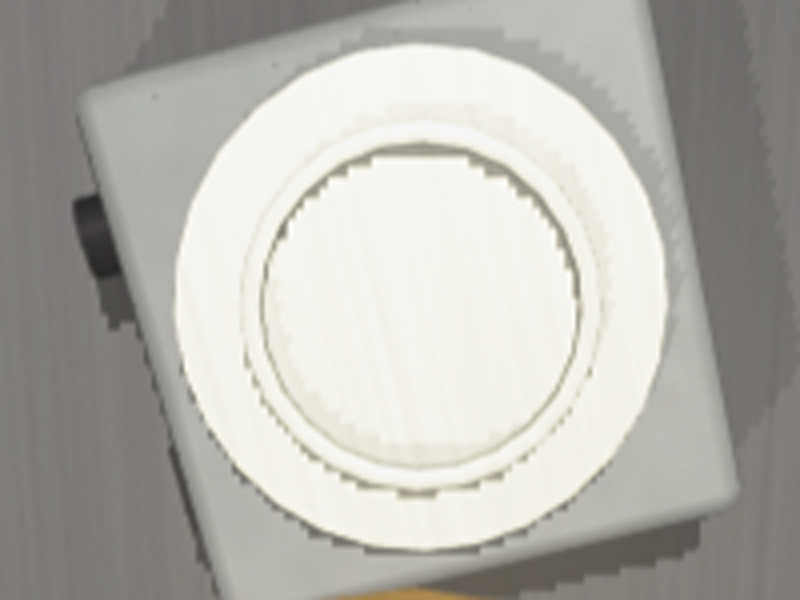

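play_rows:
  moves:
    - [[0.0488, 0.0033, 0], [0, 0, 0], 60]
    - [[0, 0, 0.05], [0, 0, 0], 60]
    - [[0, 0, 0.05], [0, 0, 0], 60]
    - [[0, 0, 0.04], [0, 0, 0], 60]
    - [[0, 0, 0.025], [0, 0, 0], 60]
    - [[0, 0, 0.01], [0, 0, 0], 60]
    - [[0, 0, 0.006], [0, 0, 0], 60]
    - [[0, 0, 0.004], [0, 0, 0], 60]
    - [[0, 0, 0.002], [0, 0, 0], 60]
    - [[0, 0, 0], [0, 0, 0], 60]
    - [[0, 0, 0], [0, 0, 0], 60]

```text
clock: 7.65
eef_pos: [483.2, -8.3, 61.3]
tcp_rot: [3.14, 0.0, 1.571]
contact_force: [-0.2, 0.3, -0.8]
opening: 0.759
```

play_rows:
  moves:
    - [[0, 0, 0.001], [0, 0, 0], 60]
    - [[0, 0, 0.001], [0, 0, 0], 60]
    - [[0, 0, 0], [0, 0, 0], 60]

```text
clock: 7.95
eef_pos: [482.9, -8.3, 59.3]
tcp_rot: [3.141, 0.0, 1.571]
contact_force: [-2.9, 0.4, 11.3]
opening: 0.757
```

play_rows:
  moves:
    - [[0, 0, 0], [0, 0, 0], 100]
    - [[0, 0, 0], [0, 0, 0], 100]
    - [[0, 0, 0], [0, 0, 0], 100]
    - [[0, 0, 0], [0, 0, 0], 100]
    - [[0, 0, -0.02], [0, 0, 0], 100]
    - [[0, 0, -0.04], [0, 0, 0], 100]
    - [[0, 0, -0.044], [0, 0, 0], 100]
    - [[0, 0, -0.044], [0, 0, 0], 100]
    - [[0, 0, -0.044], [0, 0, 0], 100]
    - [[-0.04, 0, 0], [0, 0, 0], 100]
    - [[0, 0, 0], [0, 0, 0], 100]
    - [[0, 0, 0], [0, 0, 0], 100]

```text
clock: 9.15
eef_pos: [482.2, -48.7, 250.3]
tcp_rot: [-3.141, -0.0, 1.569]
contact_force: [0.9, 0.7, -0.4]
opening: 0.999
```

```bash
python3 - <<'E'
from h import *
f=grab_frame("wrist");s=sense();print(s["clock"],s["eef_pos"],s["opening"]);save("w3",f["pixels"][60:360,120:520],2)
for v in (185,200,215): print(rim(f,(482.5,-8.3),77,(15,60,v))[:2])
E
```

```text
9.2 [482.04959311 -48.14089438 249.87447782] 0.9998161744863221
(array([482.8,  -9.7]), array([65.4, 65.7]))
(array([482.8,  -9.6]), array([65.3, 65.6]))
(array([482.8,  -9.5]), array([65.2, 65.4]))
```

View pics/w3.png

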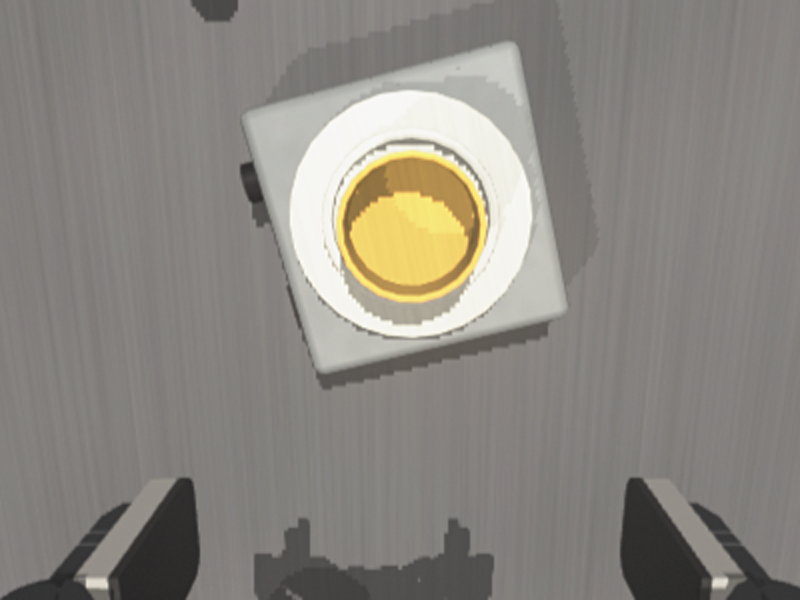

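The pan sits flat inside the lip; its rim is at crop (412,227). Next is the fine sieve.

play_rows:
  moves:
    - [[-0.0404, -0.0116, 0.005], [0, 0, 0], 100]
    - [[-0.0404, -0.0116, 0.005], [0, 0, 0], 100]
    - [[-0.0404, -0.0116, 0.005], [0, 0, 0], 100]
    - [[-0.0404, -0.0116, 0.005], [0, 0, 0], 100]
    - [[-0.0404, -0.0116, 0.005], [0, 0, 0], 100]
    - [[-0.0404, -0.0116, 0.005], [0, 0, 0], 100]
    - [[-0.0404, -0.0116, 0.005], [0, 0, 0], 100]
    - [[0, 0, 0], [0, 0, 0], 100]
    - [[0, 0, 0], [0, 0, 0], 100]
    - [[0, 0, 0], [0, 0, 0], 100]

```text
clock: 10.2
eef_pos: [401.6, -329.8, 214.9]
tcp_rot: [-3.141, -0.001, 1.572]
contact_force: [-0.8, -0.5, -0.1]
opening: 1.0
```

```bash
python3 - <<'E'
from h import *
f=grab_frame("wrist");s=sense();print(s["clock"],s["eef_pos"],s["opening"],-f["R"].T@f["t"])
for v in (185,200,215): print(rim(f,(401,-291.2),40,(15,60,v))[:2])
E
```

```text
10.25 [ 401.80209589 -329.77442487  215.18107715] 0.998594508538454 [ 401.59976444 -257.31268984  357.10756793]
(array([ 400.6, -291.6]), array([65.8, 65.9]))
(array([ 400.7, -291.6]), array([65.5, 65.7]))
(array([ 400.7, -291.6]), array([65.2, 65.5]))
```

play_rows:
  moves:
    - [[0.039, -0.0009, 0.02], [0, 0, 0], 100]
    - [[0, 0, 0.05], [0, 0, 0], 100]
    - [[0, 0, 0.05], [0, 0, 0], 100]
    - [[0, 0, 0.04], [0, 0, 0], 100]
    - [[0, 0, 0.02], [0, 0, 0], 100]
    - [[0, 0, 0.014], [0, 0, 0], 100]
    - [[0, 0, 0], [0, 0, 0], 100]
    - [[0, 0, 0], [0, 0, 0], 60]
    - [[0, 0, 0], [0, 0, 0], 60]
    - [[0, 0, 0], [0, 0, 0], 60]
    - [[0, 0, 0], [0, 0, 0], 60]
    - [[0, 0, 0], [0, 0, 0], 60]
    - [[0, 0, 0], [0, 0, 0], 60]
    - [[0, 0, 0], [0, 0, 0], 60]
  squeeze: 40

```text
clock: 11.65
eef_pos: [401.4, -292.2, 22.8]
tcp_rot: [3.14, 0.001, 1.571]
contact_force: [1.2, 4.0, 8.2]
opening: 0.743
```

play_rows:
  moves:
    - [[0, 0, -0.015], [0, 0, 0], 60]
    - [[0, 0, -0.04], [0, 0, 0], 60]
    - [[0, 0, -0.045], [0, 0, 0], 60]
    - [[0, 0, -0.03], [0, 0, 0], 60]
    - [[0.0282, 0.0082, 0], [0, 0, 0], 60]
    - [[0.0282, 0.0082, 0], [0, 0, 0], 60]
    - [[0.0282, 0.0082, 0], [0, 0, 0], 60]
    - [[0.0282, 0.0082, 0], [0, 0, 0], 60]
    - [[0.0282, 0.0082, 0], [0, 0, 0], 60]
    - [[0.0282, 0.0082, 0], [0, 0, 0], 60]
    - [[0.0282, 0.0082, 0], [0, 0, 0], 60]
    - [[0.0282, 0.0082, 0], [0, 0, 0], 60]
    - [[0.0282, 0.0082, 0], [0, 0, 0], 60]
    - [[0.0282, 0.0083, 0], [0, 0, 0], 60]
    - [[0, 0, 0], [0, 0, 0], 60]
    - [[0, 0, 0], [0, 0, 0], 60]
    - [[0, 0, 0], [0, 0, 0], 60]

```text
clock: 13.35
eef_pos: [482.3, -10.6, 151.7]
tcp_rot: [3.142, 0.0, 1.571]
contact_force: [-0.3, -0.9, -1.1]
opening: 0.738
```

```bash
python3 - <<'E'
from h import *
f=grab_frame("wrist");s=sense();print(s["clock"],s["eef_pos"],s["opening"],-f["R"].T@f["t"]);save("w4",f["pixels"])
E
```

```text
13.4 [482.24511874 -10.8233596  151.62273389] 0.7426415001167185 [482.153108    62.10036416 293.76348684]
```

View pics/w4.png

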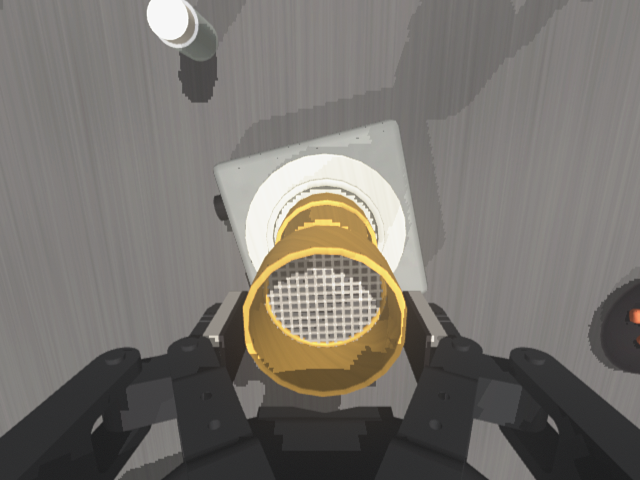

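```bash
python3 - <<'E'
from h import *
from scipy.optimize import least_squares
f=grab_frame("wrist");im=f["pixels"];hsv=cv2.cvtColor(im,cv2.COLOR_RGB2HSV)
for v in (195,210):
  for z in (167,169,171): print(v,z,rim(f,(482,-10.5),z,(15,60,v),box=100)[:2])
# pan rim: top edge per column (columns 295..360), cast to z=77, fit centre with r=33
m=cv2.inRange(hsv,(15,60,185),(40,255,255))
P=np.array([ray(f,u,np.flatnonzero(m[150:240,u])[0]+150,77)[:2] for u in range(292,362,2)])
r=least_squares(lambda c:np.hypot(*(P-c).T)-32.8,[482,-10]);print(r.x,r.cost)
E
```

```text
195 167 (array([481.8,  -9.4]), array([62.7, 64.7]))
195 169 (array([481.8,  -8.3]), array([61.7, 63.7]))
195 171 (array([481.8,  -7.2]), array([60.7, 62.7]))
210 167 (array([481.8,  -9.6]), array([62.8, 64.9]))
210 169 (array([481.8,  -8.4]), array([61.8, 63.8]))
210 171 (array([481.8,  -7.3]), array([60.8, 62.8]))
[483.10646716  -7.02198051] 56.52407272326867
```

play_rows:
  moves:
    - [[0.0005, 0.0007, 0.02], [0, 0, 0], 60]
    - [[0, 0, 0.02], [0, 0, 0], 60]
    - [[0, 0, 0.008], [0, 0, 0], 60]
    - [[0, 0, 0.003], [0, 0, 0], 60]
    - [[0, 0, 0.002], [0, 0, 0], 60]
    - [[0, 0, 0.001], [0, 0, 0], 60]
    - [[0, 0, 0], [0, 0, 0], 60]

```text
clock: 14.15
eef_pos: [483.7, -9.7, 98.0]
tcp_rot: [3.141, 0.0, 1.571]
contact_force: [0.6, 0.2, -1.3]
opening: 0.739
```

play_rows:
  moves:
    - [[0, 0, 0.0015], [0, 0, 0], 60]
    - [[0, 0, 0.0015], [0, 0, 0], 60]
    - [[0, 0, 0.001], [0, 0, 0], 60]
    - [[0, 0, 0.0005], [0, 0, 0], 60]
    - [[0, 0, 0], [0, 0, 0], 60]

```text
clock: 14.65
eef_pos: [483.4, -9.5, 93.8]
tcp_rot: [3.141, -0.0, 1.571]
contact_force: [-3.8, 0.5, 10.1]
opening: 0.74
```

play_rows:
  moves:
    - [[0, 0, 0], [0, 0, 0], 100]
    - [[0, 0, 0], [0, 0, 0], 100]
    - [[0, 0, 0], [0, 0, 0], 100]
    - [[0, 0, 0], [0, 0, 0], 100]
    - [[0, 0, -0.02], [0, 0, 0], 100]
    - [[0, 0, -0.04], [0, 0, 0], 100]
    - [[0, 0, -0.043], [0, 0, 0], 100]
    - [[0, 0, -0.043], [0, 0, 0], 100]
    - [[0, 0, -0.044], [0, 0, 0], 100]
    - [[-0.02, 0, 0], [0, 0, 0], 100]
    - [[-0.02, 0, 0], [0, 0, 0], 100]
    - [[0, 0, 0], [0, 0, 0], 100]
    - [[0, 0, 0], [0, 0, 0], 100]
    - [[0, 0, 0], [0, 0, 0], 100]

```text
clock: 16.05
eef_pos: [483.1, -49.0, 282.6]
tcp_rot: [-3.141, -0.0, 1.571]
contact_force: [0.4, -0.4, -1.1]
opening: 0.998
```

```bash
python3 - <<'E'
from h import *
f=grab_frame("wrist");s=sense();print(s["clock"],s["eef_pos"],s["opening"],-f["R"].T@f["t"]);save("w5",f["pixels"][60:360,120:520],2)
for v in (200,215): print(rim(f,(482.5,-9.3),111,(15,60,v))[:2])
E
```

```text
16.1 [483.14800556 -48.97837268 282.64050616] 0.999001572695729 [483.11637642  23.5730659  424.75658015]
(array([483.3,  -9.4]), array([65.1, 65.9]))
(array([483.3,  -9.4]), array([65.1, 65.8]))
```

View pics/w5.png

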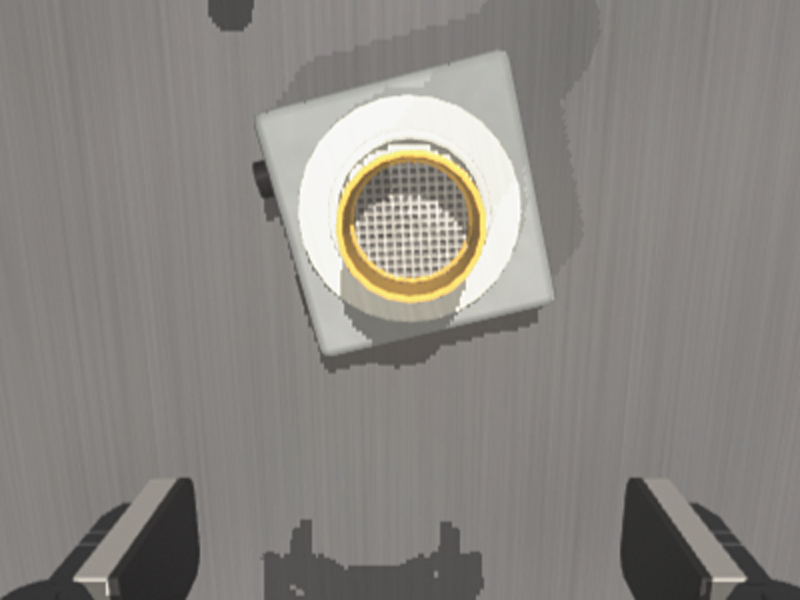

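The fine sieve is seated in the pan; its rim is round at crop (410,227). Now the coarse sieve.

play_rows:
  moves:
    - [[0.0279, -0.0061, 0.0048], [0, 0, 0], 100]
    - [[0.0279, -0.0061, 0.0048], [0, 0, 0], 100]
    - [[0.0279, -0.0061, 0.0048], [0, 0, 0], 100]
    - [[0.0279, -0.0061, 0.0048], [0, 0, 0], 100]
    - [[0.0279, -0.0061, 0.0048], [0, 0, 0], 100]
    - [[0.0279, -0.0061, 0.0048], [0, 0, 0], 100]
    - [[0.0279, -0.0061, 0.0048], [0, 0, 0], 100]
    - [[0.0279, -0.0061, 0.0048], [0, 0, 0], 100]
    - [[0.0279, -0.0061, 0.0048], [0, 0, 0], 100]
    - [[0.0279, -0.0061, 0.0048], [0, 0, 0], 100]
    - [[0.0279, -0.0061, 0.0048], [0, 0, 0], 100]
    - [[0.0279, -0.0061, 0.0048], [0, 0, 0], 100]
    - [[0, 0, 0], [0, 0, 0], 100]
    - [[0, 0, 0], [0, 0, 0], 100]
    - [[0, 0, 0], [0, 0, 0], 100]

```text
clock: 17.6
eef_pos: [409.9, 284.8, 225.3]
tcp_rot: [-3.141, 0.0, 1.571]
contact_force: [0.1, -0.8, -1.1]
opening: 0.997
```

```bash
python3 - <<'E'
from h import *
f=grab_frame("wrist");s=sense();print(s["clock"],s["eef_pos"],s["tcp_rot"],-f["R"].T@f["t"]);save("w6",f["pixels"])
for v in (185,200,215): print(rim(f,(409.5,324),52,(15,60,v))[:2])
E
```

```text
17.65 [410.0829477  284.59479278 225.45051849] [3.14158741e+00 2.47953527e-04 1.57062846e+00] [409.8159714  357.52634232 367.40457424]
(array([408.7, 320.9]), array([65.7, 66. ]))
(array([408.7, 320.9]), array([65.6, 65.8]))
(array([408.7, 320.9]), array([65.3, 65.6]))
```

View pics/w6.png

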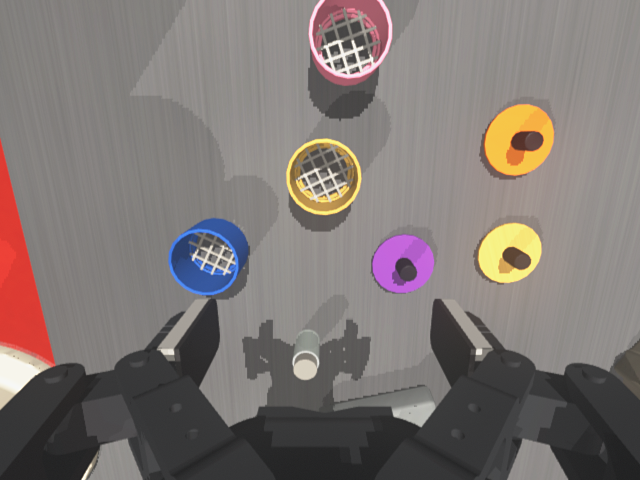

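The brass coarse sieve is at (324,176), clear of the blue (209,257) and pink (349,40) ones. Grasping it.

play_rows:
  moves:
    - [[0.0359, -0.0013, 0.02], [0, 0, 0], 100]
    - [[0, 0, 0.05], [0, 0, 0], 100]
    - [[0, 0, 0.05], [0, 0, 0], 100]
    - [[0, 0, 0.04], [0, 0, 0], 100]
    - [[0, 0, 0.02], [0, 0, 0], 100]
    - [[0, 0, 0.011], [0, 0, 0], 100]
    - [[0, 0, 0], [0, 0, 0], 100]
    - [[0, 0, 0], [0, 0, 0], 60]
    - [[0, 0, 0], [0, 0, 0], 60]
    - [[0, 0, 0], [0, 0, 0], 60]
    - [[0, 0, 0], [0, 0, 0], 60]
    - [[0, 0, 0], [0, 0, 0], 60]
    - [[0, 0, 0], [0, 0, 0], 60]
    - [[0, 0, 0], [0, 0, 0], 60]
  squeeze: 40

```text
clock: 19.05
eef_pos: [409.7, 321.6, 36.4]
tcp_rot: [3.139, -0.002, 1.571]
contact_force: [0.2, -2.8, 6.9]
opening: 0.753
```

play_rows:
  moves:
    - [[0, 0, -0.015], [0, 0, 0], 60]
    - [[0, 0, -0.04], [0, 0, 0], 60]
    - [[0, 0, -0.045], [0, 0, 0], 60]
    - [[0, 0, -0.035], [0, 0, 0], 60]
    - [[-0.0236, 0.0053, 0], [0, 0, 0], 60]
    - [[-0.0236, 0.0053, 0], [0, 0, 0], 60]
    - [[-0.0236, 0.0053, 0], [0, 0, 0], 60]
    - [[-0.0236, 0.0053, 0], [0, 0, 0], 60]
    - [[-0.0236, 0.0053, 0], [0, 0, 0], 60]
    - [[-0.0236, 0.0053, 0], [0, 0, 0], 60]
    - [[-0.0236, 0.0053, 0], [0, 0, 0], 60]
    - [[-0.0236, 0.0053, 0], [0, 0, 0], 60]
    - [[-0.0236, 0.0053, 0], [0, 0, 0], 60]
    - [[-0.0236, 0.0053, 0], [0, 0, 0], 60]
    - [[-0.0236, 0.0053, 0], [0, 0, 0], 60]
    - [[-0.0236, 0.0053, 0], [0, 0, 0], 60]
    - [[-0.0236, 0.0053, 0], [0, 0, 0], 60]
    - [[-0.0235, 0.0057, 0], [0, 0, 0], 60]
    - [[0, 0, 0], [0, 0, 0], 60]
    - [[0, 0, 0], [0, 0, 0], 60]

```text
clock: 21.05
eef_pos: [483.5, -9.4, 170.3]
tcp_rot: [3.14, -0.0, 1.569]
contact_force: [-0.7, 1.0, -2.4]
opening: 0.749
```

play_rows:
  moves:
    - [[0, 0, 0], [0, 0, 0], 60]
    - [[0, 0, 0], [0, 0, 0], 60]

```text
clock: 21.25
eef_pos: [483.2, -8.5, 169.7]
tcp_rot: [3.141, -0.0, 1.572]
contact_force: [-0.3, -0.0, -1.8]
opening: 0.753
```

play_rows:
  moves:
    - [[0, 0, 0.015], [0, 0, 0], 60]
    - [[0, 0, 0.005], [0, 0, 0], 60]
    - [[0, 0, 0.002], [0, 0, 0], 60]
    - [[0, 0, 0.0015], [0, 0, 0], 60]
    - [[0, 0, 0.001], [0, 0, 0], 60]
    - [[0, 0, 0], [0, 0, 0], 60]

```text
clock: 21.85
eef_pos: [483.5, -9.2, 145.1]
tcp_rot: [3.141, 0.0, 1.571]
contact_force: [0.1, 0.3, -3.6]
opening: 0.75
```

play_rows:
  moves:
    - [[0, 0, 0.0015], [0, 0, 0], 60]
    - [[0, 0, 0.0015], [0, 0, 0], 60]
    - [[0, 0, 0.0008], [0, 0, 0], 60]
    - [[0, 0, 0.0005], [0, 0, 0], 60]
    - [[0, 0, 0], [0, 0, 0], 60]

```text
clock: 22.35
eef_pos: [483.6, -9.3, 141.4]
tcp_rot: [3.141, 0.0, 1.571]
contact_force: [-2.9, 0.4, 10.0]
opening: 0.753
```

play_rows:
  moves:
    - [[0, 0, 0], [0, 0, 0], 100]
    - [[0, 0, 0], [0, 0, 0], 100]
    - [[0, 0, 0], [0, 0, 0], 100]
    - [[0, 0, 0], [0, 0, 0], 100]
    - [[0, 0, -0.02], [0, 0, 0], 100]
    - [[0, 0, -0.04], [0, 0, 0], 100]
    - [[0, 0, -0.043], [0, 0, 0], 100]
    - [[0, 0, -0.043], [0, 0, 0], 100]
    - [[0, 0, -0.044], [0, 0, 0], 100]
    - [[-0.02, 0, 0], [0, 0, 0], 100]
    - [[-0.02, 0, 0], [0, 0, 0], 100]
    - [[0, 0, 0], [0, 0, 0], 100]
    - [[0, 0, 0], [0, 0, 0], 100]
    - [[0, 0, 0], [0, 0, 0], 100]

```text
clock: 23.75
eef_pos: [483.2, -48.6, 330.3]
tcp_rot: [-3.141, -0.0, 1.571]
contact_force: [0.6, -0.0, -0.1]
opening: 1.001
```

```bash
python3 - <<'E'
from h import *
f=grab_frame("wrist");s=sense();print(s["clock"],s["eef_pos"],s["opening"],-f["R"].T@f["t"]);g=grab_frame("scene")["pixels"]
save("w7",np.hstack([cv2.resize(f["pixels"][60:360,170:470],(400,400)),cv2.resize(g[120:270,240:390],(400,400))]))
for v in (200,215): print(rim(f,(483.5,-9.3),157,(15,60,v))[:2])
E
```

```text
23.8 [483.25837079 -48.56883557 330.2297551 ] 0.9967173549804195 [483.24306408  23.97805021 472.37458213]
(array([483.4,  -9.9]), array([64.8, 66.1]))
(array([483.4,  -9.9]), array([64.8, 65.9]))
```

View pics/w7.png

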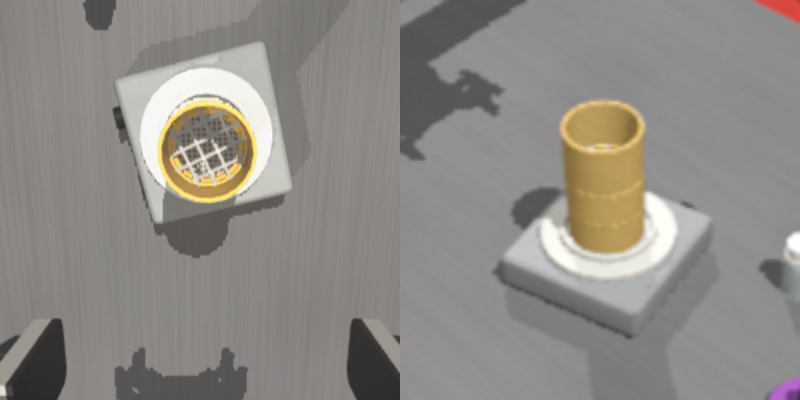

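The stack is straight so far. Now the yellow lid.

play_rows:
  moves:
    - [[0.0246, 0.012, 0.0147], [0, 0, 0], 60]
    - [[0.0246, 0.012, 0.0147], [0, 0, 0], 60]
    - [[0.0246, 0.012, 0.0147], [0, 0, 0], 60]
    - [[0.0246, 0.012, 0.0147], [0, 0, 0], 60]
    - [[0.0246, 0.012, 0.0147], [0, 0, 0], 60]
    - [[0.0246, 0.012, 0.0147], [0, 0, 0], 60]
    - [[0.0246, 0.012, 0.0147], [0, 0, 0], 60]
    - [[0.0246, 0.012, 0.0147], [0, 0, 0], 60]
    - [[0.0246, 0.012, 0.0147], [0, 0, 0], 60]
    - [[0.0246, 0.012, 0.0147], [0, 0, 0], 60]
    - [[0, 0, 0], [0, 0, 0], 60]
    - [[0, 0, 0], [0, 0, 0], 60]
    - [[0, 0, 0], [0, 0, 0], 60]

```text
clock: 25.15
eef_pos: [603.1, 196.5, 183.9]
tcp_rot: [-3.142, 0.0, 1.571]
contact_force: [-0.1, -1.1, -0.2]
opening: 0.601
```

```bash
python3 - <<'E'
from h import *
f=grab_frame("wrist");s=sense();print(s["clock"],s["eef_pos"],s["opening"],-f["R"].T@f["t"]);save("w8",f["pixels"])
for v in (170,190,210): print(rim(f,(603,238),10,(18,60,v))[:2])
E
```

```text
25.2 [603.2129278  196.32500759 184.20486083] 0.594637398284786 [602.96845535 269.2387837  325.98508987]
(array([603.9, 237.3]), array([65.2, 65.8]))
(array([603.9, 237.3]), array([65.2, 65.7]))
(array([603.9, 237.3]), array([65.3, 65.5]))
```

View pics/w8.png

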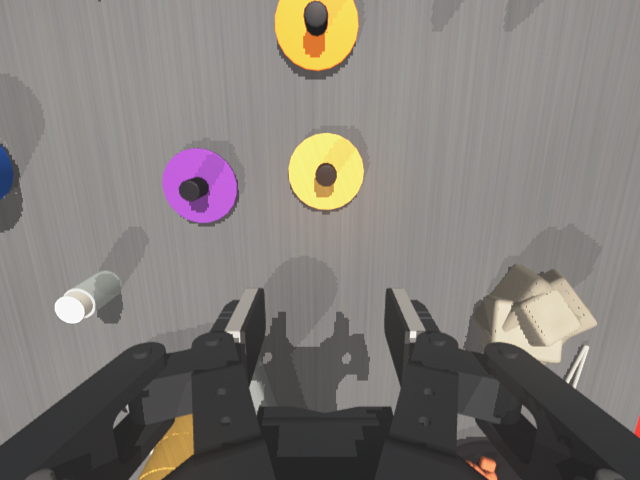

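The yellow lid is at (326,172), with purple at (200,186) and orange at (316,25) left clear.

play_rows:
  moves:
    - [[0.0406, 0.0006, 0.02], [0, 0, 0], 60]
    - [[0, 0, 0.04], [0, 0, 0], 60]
    - [[0, 0, 0.04], [0, 0, 0], 60]
    - [[0, 0, 0.035], [0, 0, 0], 60]
    - [[0, 0, 0.02], [0, 0, 0], 60]
    - [[0, 0, 0.01], [0, 0, 0], 60]
    - [[0, 0, 0.004], [0, 0, 0], 60]
    - [[0, 0, 0], [0, 0, 0], 60]
    - [[0, 0, 0], [0, 0, 0], 10]
    - [[0, 0, 0], [0, 0, 0], 10]
    - [[0, 0, 0], [0, 0, 0], 10]
    - [[0, 0, 0], [0, 0, 0], 10]
    - [[0, 0, 0], [0, 0, 0], 10]
    - [[0, 0, 0], [0, 0, 0], 10]
    - [[0, 0, 0], [0, 0, 0], 10]
    - [[0, 0, 0], [0, 0, 0], 10]
  squeeze: 40

```text
clock: 26.8
eef_pos: [604.8, 237.7, 15.9]
tcp_rot: [3.14, -0.001, 1.571]
contact_force: [-1.8, -1.4, 6.2]
opening: 0.192
```

play_rows:
  moves:
    - [[0, 0, -0.015], [0, 0, 0], 10]
    - [[0, 0, -0.035], [0, 0, 0], 10]
    - [[0, 0, -0.045], [0, 0, 0], 10]
    - [[0, 0, -0.045], [0, 0, 0], 10]
    - [[0, 0, -0.04], [0, 0, 0], 10]
    - [[-0.0206, -0.01, 0], [0, 0, 0], 10]
    - [[-0.0206, -0.01, 0], [0, 0, 0], 10]
    - [[-0.0206, -0.01, 0], [0, 0, 0], 10]
    - [[-0.0206, -0.01, 0], [0, 0, 0], 10]
    - [[-0.0206, -0.01, 0], [0, 0, 0], 10]
    - [[-0.0206, -0.01, 0], [0, 0, 0], 10]
    - [[-0.0206, -0.01, 0], [0, 0, 0], 10]
    - [[-0.0206, -0.01, 0], [0, 0, 0], 10]
    - [[-0.0206, -0.01, 0], [0, 0, 0], 10]
    - [[-0.0206, -0.01, 0], [0, 0, 0], 10]
    - [[-0.0206, -0.01, 0], [0, 0, 0], 10]
    - [[-0.0206, -0.0105, 0], [0, 0, 0], 10]
    - [[0, 0, 0], [0, 0, 0], 10]
    - [[0, 0, 0], [0, 0, 0], 10]
    - [[0, 0, 0], [0, 0, 0], 10]

```text
clock: 28.8
eef_pos: [484.0, -9.3, 195.1]
tcp_rot: [3.141, -0.0, 1.571]
contact_force: [0.7, 0.2, -0.9]
opening: 0.19
```

```bash
python3 - <<'E'
from h import *
f=grab_frame("wrist");s=sense();print(s["clock"],s["eef_pos"],s["opening"]);g=grab_frame("scene")["pixels"]
save("w9",np.hstack([cv2.resize(f["pixels"][150:450,170:470],(400,400)),cv2.resize(g[80:230,240:390],(400,400))]))
E
```

```text
28.85 [483.92781353  -9.19164424 194.91306058] 0.19273800498353758
```

View pics/w9.png

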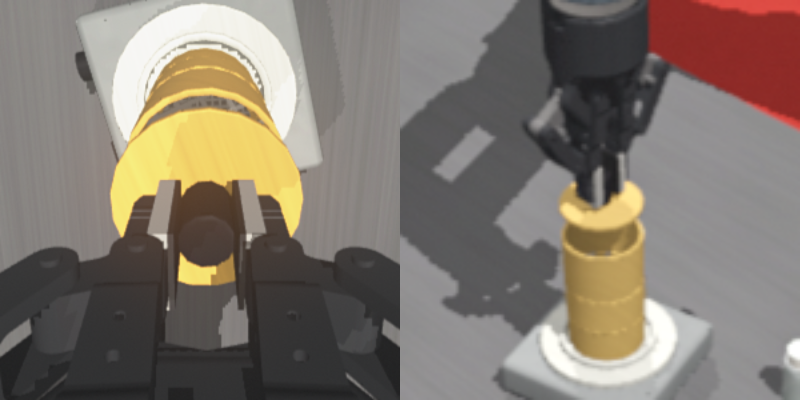

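The lid is level above the stack. Lowering.

play_rows:
  moves:
    - [[0, 0, 0.014], [0, 0, 0], 10]
    - [[0, 0, 0.005], [0, 0, 0], 10]
    - [[0, 0, 0.002], [0, 0, 0], 10]
    - [[0, 0, 0.0015], [0, 0, 0], 10]
    - [[0, 0, 0.0015], [0, 0, 0], 10]
    - [[0, 0, 0], [0, 0, 0], 10]

```text
clock: 29.5
eef_pos: [483.6, -9.8, 170.6]
tcp_rot: [3.142, 0.0, 1.571]
contact_force: [-0.2, 0.1, -2.0]
opening: 0.19
```

play_rows:
  moves:
    - [[0, 0, 0.0015], [0, 0, 0], 10]
    - [[0, 0, 0.0015], [0, 0, 0], 10]
    - [[0, 0, 0.0008], [0, 0, 0], 10]
    - [[0, 0, 0.0005], [0, 0, 0], 10]
    - [[0, 0, 0], [0, 0, 0], 10]

```text
clock: 30.0
eef_pos: [483.7, -9.8, 166.9]
tcp_rot: [3.141, 0.0, 1.571]
contact_force: [-2.4, 0.5, 6.1]
opening: 0.192
```

Contact came at the expected seating height. Release and retreat.

play_rows:
  moves:
    - [[0, 0, 0], [0, 0, 0], 40]
    - [[0, 0, 0], [0, 0, 0], 40]
    - [[0, 0, 0], [0, 0, 0], 40]
    - [[0, 0, 0], [0, 0, 0], 40]
    - [[0, 0, -0.02], [0, 0, 0], 40]
    - [[0, 0, -0.04], [0, 0, 0], 40]
    - [[0, 0, -0.045], [0, 0, 0], 40]
    - [[0, 0, -0.045], [0, 0, 0], 40]
    - [[-0.03, 0, 0], [0, 0, 0], 40]
    - [[-0.04, 0, 0], [0, 0, 0], 40]
    - [[0, 0, 0], [0, 0, 0], 40]
    - [[0, 0, 0], [0, 0, 0], 40]
    - [[0, 0, 0], [0, 0, 0], 40]

```text
clock: 31.3
eef_pos: [483.4, -79.2, 316.1]
tcp_rot: [-3.141, -0.001, 1.571]
contact_force: [0.8, 0.1, -0.4]
opening: 0.401
```

```bash
python3 - <<'E'
from h import *
f=grab_frame("wrist");s=sense();print(s["clock"],s["eef_pos"],s["contact_force"]);g=grab_frame("scene")["pixels"]
save("w10",np.hstack([cv2.resize(f["pixels"][0:300,170:470],(400,400)),cv2.resize(g[90:240,240:390],(400,400))]))
for v in (190,210): print(rim(f,(483.5,-9.8),161,(18,60,v),box=90)[:2])
E
```

```text
31.35 [483.39830564 -79.03798553 316.06392572] [-1.08614831  1.04978622  0.11733246]
(array([483.4, -10.6]), array([64.9, 65.5]))
(array([483.4, -10.6]), array([64.9, 65.5]))
```

View pics/w10.png

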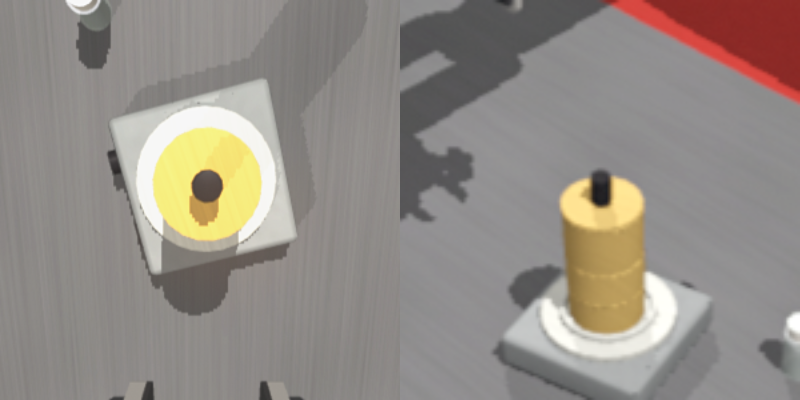

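The lid is flush on the straight stack, with the knob at (207,186) in the left half and (600,188) in the right half. The arm is clear, so I'm handing in.

```bash
python3 -c "
from rig import *
print(sign_off())"
```

```text
the job is handed in; nothing more can be done
None
```

I built the stack on the shaker in order (pan, fine sieve, coarse sieve, yellow lid) and handed it in at about 31 s of robot time. The hand-in gives no verdict, so the result rests on my own checks.

- **Seating:** all four parts met 6–11 N of resistance within about 0.5 mm of the expected seating height. The two sieves and the lid went past the rim below without catching.
- **Alignment:** the measured centres, in mm, agree within about 2.5 mm, inside the 6 and 8 mm limits:

| Part | x | y |
|---|---|---|
| Shaker seat | 482.5 | -8.4 |
| Pan | 482.8 | -9.6 |
| Fine sieve | 483.3 | -9.4 |
| Coarse sieve | 483.4 | -9.9 |
| Lid | 483.4 | -10.6 |

- **Last pictures:** the stack stands straight with the lid flush, and the gripper is clear, about 150 mm above where it released the lid.
- **Bystanders:** I never reached for the rock, dish, vial or the coloured look-alikes. I did not measure the bystanders again at the end.
- **Check that disagreed:** one attempt to measure the pan's rim while the held fine sieve partly hid it came out noisy, at y ≈ -7. I set it aside and used the earlier clear measurement, and the sieve seated without trouble.

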